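# Book in a specimen tote: roll it into the intake bay and read its temperature logger

### The arm

A 6-joint arm with a two-finger parallel gripper is mounted at the origin on the work surface. World frame = base frame: x ahead of the robot, y to its left, z up, the work surface at z = 0. Lengths are in mm, angles in rad, forces in N, time in s.
With the tool pointing down it reaches from about 300 to 775 mm from the base axis. Payload 14.6 kg.
Tool frame: the origin (TCP) lies between the finger pads; the fingertips stand 25 mm ahead of it and the grasp point (between the pads) lies 6 mm ahead of it; y points along the fingers, z is the direction in which the jaws open and shut, and the axes are right-handed (so a half turn about y gives the same grasp; the last joint's range is limited). The gripper opens to 85 mm and grips with 20 to 120 N. Pads are 22 mm wide; open, the fingers measure 114 mm over their backs; the gripper's body (76 mm by 85 mm) begins 54 mm behind the grasp point. The pads swing forward as they close: fully open they stand 13 mm farther back than shut.
Start: joints at [-1.334, 0.3, 1.521, -0, 1.321, -0.067], TCP at [164.525, -524.806, 256.281] pointing down, gripper open.
Joint ranges: [-3.03, 3.03], [-0.79, 2.21], [0.23, 2.52], [-1.04, 4.18], [0, 3.07], [-2.55, 2.55]. Speed limits (rad/s): [2.22, 2.22, 2.57, 3.14, 3.14, 3.14].

### API

Orientations are given as [roll, pitch, yaw] about the fixed x, y, z axes, in that order (R = Rz(yaw) Ry(pitch) Rx(roll)).
In Python, from station import read_state, grab_frame, calibration, close_job, boxes_of, place_of gives the robot as it stands. The module is installed in compiled form; this text tells all that it offers.
- The arm moves only by the tool move_arm, never from a script. Its argument "steps" is a list of rows, each a list of 3 entries, a list of its own where there are three numbers: the finger opening in mm, from 0 to 85.4, then the shift along the tool's x, y, z in mm, then the turn, a rotation vector about the tool's x, y, z in rad. A call has 1 to 10 rows; each row is the pose to reach, as a shift and turn from the pose commanded when the call began, along the tool's axes at that moment; what a row does not reach only later rows make up. A row lasts 1/10 s, in which the tool goes at most 50 mm and 8.59 degrees, less where a joint would pass 70% of its speed; a pose out of reach is approached as far as the arm can. A call with a gripper value outside its range is refused whole. The fingers move at their own pace and stop on an object; "squeeze" is the grip in N (left out, the last holds). Time passes only in rows, so rows that repeat a pose let the fingers close. It gives the time, the measured TCP pose, the force and the opening at its end, in the units of the state.
- read_state(): the state, without advancing time (a new reading comes with each control period).
- grab_frame(name): name is "side" or "top" or "wrist"; returns (picture, depth): 420x560x3 uint8, red, green, blue; 420x560 float32, mm along the optical axis (not along the pixel's ray), 0 where there is no reading.
- calibration(name): a dict with "K" (3x3 intrinsics, pixels), "k1" (the pictures are not rectified: a ray, as slopes to the right and down, at radius r is drawn at 1 + k1 r^2 times it, then the intrinsics apply), "origin" and "rotation" of the camera in the world. Camera axes: x right, y down, z forward; pixel columns grow to the right and rows downward; lengths in mm; the calibration is good to about 2 mm. A picture is of the moment at which its call begins: read the wrist's pose just before it. calibration takes no time and is no camera call; for the wrist camera it gives the pose at the moment of the call.
- close_job(): hands the job in, once; it reports no verdict.
Trained networks look in the newest picture that a camera, given by its name, has taken for a name from the list of things; names that differ only in an ending like _2 or _b are one class to them, and where a whole thing is asked for, a point or a joint stands for the part that bears it (a point fixed in the world has none). Each returns a list of dicts, best first, with "conf" (0 to 1); they miss things now and then, are a little off and sometimes report something else, mostly with a low value. They report only what shows in the picture. A call takes as long as a camera call.
- boxes_of(camera, target): "bbox" ([left, top, right, bottom] in pixels, round what is visible of it).
- place_of(camera, target): "xy" ([column, row] in pixels: a listed point, or the origin of a listed thing).
The state is a dict: "time_s": time; "qpos": joint angles; "qvel": joint speeds; "joint_torque": joint torques, N m; "ee_pos": TCP position; "eef_rot": TCP orientation; "force": force on the tool from outside, world axes, zero at the start; "wrist_torque": the same for the moment, N m; "grip_width": opening from 0.0 (shut) to 1.0 (fully open).
Only numpy, scipy, OpenCV 4.12 (cv2) and the standard library are available. Lean on these libraries where they do the work, as an engineer would, in place of code of your own. Each camera call takes 0.05 s, during which the arm holds its last target.

### The job

Roll the blue specimen tote gently along the roller track, keeping it down on the rollers, until it is right up against the end stop of the yellow intake bay. Then take the orange reader wand out of its holster and hold its sprung brass tip on the middle of the steel logger button on the tote's sloping end, square to the button's face and with a light press that sinks the tip about half way, never bottoming it hard. Finish while still holding the wand steady on the button like that, with the tote home in the bay, and leave the bottle, dish and tube rack where they are.

Things in the scene. Friction and masses are not known exactly. Their poses are not given: they have to be found in the camera images.
- track: Fixed bench-top track, 184 mm wide (x), 580 long (y): 17 free-turning steel rollers, tops at z 55. Origin: centre of its footprint on the bench; +y runs to the bay, z up. Lane 160 wide between white guide strips 72 high. The end at y -290 is open. Very little drag: a tote let go while moving coasts a little.
- bay_stop (a point): Where the tote's leading face comes to rest in the bay: x 0, y 260, z 55 of the track, in the plane of the two black bumpers on the grey end stop (110 mm high). The bay's yellow cheeks, 100 high and 160 apart, flared at the mouth, run from about y 50 to y 278 of the track. The tote is home with its origin at y 150 of the track.
- tote: Loose blue tote, 150 mm wide (x), 220 long (y), 90 high, 0.6 to 1 kg, on the rollers, with red tube caps (to z 98) in foam. Origin: centre of its underside; +y faces the bay. Its trailing end is an upright flat face at y -110, z 0 to 58, a place to push; above it a panel slopes at 30 degrees from (y -105, z 58) up to (y -50, z 90) and carries the logger.
- logger: Temperature logger fixed on the tote's sloping panel (x 0, y -77.5, z 73.9 of the tote): yellow disc 36 mm diameter, 3 thick, with a round bright steel contact button of 22 diameter standing 7 above the panel. Origin: on the panel under the button's centre. +z is the outward normal of the button's face, 30 degrees from vertical, leaning to the tote's -y.
- logger_face (a point): Centre of the flat face of the steel button, 7 mm out from the panel.
- holster: Fixed grey base 70 x 70 x 10 mm with an upright round white tube, 34 outside and 21 inside diameter, rim at z 80. Origin: centre of its underside, on the tube's axis. The wand hangs in it, shoulder on the rim, its lower 57 inside, and is drawn straight up.
- wand: Loose orange reader wand, 0.12 kg, upright in the holster, tip down. +z runs along it from tip to handle. Origin: centre of the nose's lower end. Nose: grey round bar 16 mm diameter, z 0 to 45. Handle: square 24 x 24, sides along x and y, z 45 to 125. A brass sprung tip of 12 diameter stands out 12 below the nose (to z -12) when free.
- wand_grip (a point): Point on the wand's axis in the handle at z 90 mm of the wand, 45 mm above the holster's rim at the start: a good place to grip.
- wand_tip (a point): Centre of the flat end face of the sprung brass tip; it moves with the tip.
- plunger (a joint): How far the sprung tip is pushed into the nose: 0 free to 0.010 m bottomed. The spring gives 0.9 N at 0 and 0.45 N more for each mm.
- bottle: Bystander: loose capped glass reagent jar with blue cap, 72 mm diameter, 145 high. Origin: centre of its underside.
- dish: Bystander: loose clear Petri dish with amber filling, 90 mm diameter, 14 high. Origin: centre of its underside.
- rack: Bystander: loose stainless tube rack with red-capped tubes, 75 mm (its x) x 230 (its y), caps up to 98 high. Origin: centre of its underside.

How it is judged:
By the outcome, as a careful person would: the job done as asked, in the order asked, and still so for the second after the job is handed in, while the arm keeps its last pose, push and grip.
It also fails if it takes over 56 s, if anything falls off the work surface, if the arm or the gripper's body presses on something with over 40 N, if the wrist force passes 120 N, or if a joint passes its speed limit or range.

## Working session

There is one attempt and no reset: what is moved stays moved. The work goes in short steps, Python scripts to look and compute and a tool call to move; the robot and the scene stay as the last step left them, time stands still between calls to the robot, and variables do not carry over. Pictures are saved under pics/ and viewed, and the job is handed in when it is done.

Besides the shell and the picture viewer there is one more tool, called after "Call:" as name(argument=value, ...) on one line, values as JSON. move_arm: Moves the arm, as the interface text tells. Its arguments: {"type":"object","properties":{"steps":{"type":"array"},"squeeze":{"type":"number"}},"required":["steps"]}

```bash
mkdir -p pics; cat > h.py <<'E'
import numpy as np, cv2
from scipy.spatial.transform import Rotation as R
from station import *
def save(name,fn):
    c=calibration(name); p,d=grab_frame(name); cv2.imwrite('pics/'+fn,p[:,:,::-1]); return p,d,c
def pt(c,d,u,v,win=2,z=None):
    K=np.array(c['K']);k=c['k1']
    xd=np.array([(u-K[0,2])/K[0,0],(v-K[1,2])/K[1,1]]);x=xd.copy()
    for _ in range(20): x=xd/(1+k*(x@x))
    Rm=np.array(c['rotation']);o=np.array(c['origin'])
    ray=Rm@np.array([x[0],x[1],1])
    if z is not None: return o+ray*(z-o[2])/ray[2]
    u,v=int(round(u)),int(round(v)); w=d[max(0,v-win):v+win+1,max(0,u-win):u+win+1]; w=w[w>0]
    return o+ray*np.median(w) if len(w) else None
def proj(c,P):
    K=np.array(c['K']);k=c['k1'];q=np.array(c['rotation']).T@(np.array(P,float)-np.array(c['origin']))
    x=q[:2]/q[2];x=x*(1+k*(x@x));return np.array([K[0,0]*x[0]+K[0,2],K[1,1]*x[1]+K[1,2]])
E
python3 - <<'E'
from h import *
np.set_printoptions(precision=3,suppress=True)
print(read_state())
for n in ['top','side']:
    p,d,c=save(n,n+'0.png'); np.save(n+'0.npy',d); print(n,c)
    for t in ['track','bay_stop','tote','logger_face','holster','wand','wand_grip','bottle','dish','rack']:
        r=place_of(n,t)
        for q in r[:2]: print(t,q,pt(c,d,*q['xy']))
E
```

```text
{'time_s': 0.0, 'qpos': array([-1.334,  0.3  ,  1.522,  0.   ,  1.321, -0.067]), 'qvel': array([ 0.001,  0.002, -0.   ,  0.001, -0.   ,  0.001]), 'joint_torque': array([ -0.002, -54.35 , -36.179,  -0.   ,   0.004,   0.   ]), 'ee_pos': array([ 164.483, -524.607,  255.7  ]), 'eef_rot': array([-1.572,  0.   , -2.838]), 'force': array([ 0.064, -1.663,  0.296]), 'wrist_torque': array([-0.003,  0.019,  0.014]), 'grip_width': 1.0035088571231487}
top {'K': array([[398.079,   0.   , 274.826],
       [  0.   , 398.079, 217.427],
       [  0.   ,   0.   ,   1.   ]]), 'k1': -0.025661245774247488, 'origin': array([518.124,  11.292, 893.11 ]), 'rotation': array([-3.043,  0.035, -1.56 ])}
track {'xy': [277.8, 215.3], 'conf': 0.75} [ -819.282 -1326.114  -444.296]
bay_stop {'xy': [157.7, 203.4], 'conf': 0.66} [ -52.041 -558.873  322.945]
tote {'xy': [350.4, 216.5], 'conf': 0.91} [-1069.904 -1576.736  -694.918]
logger_face {'xy': [397.7, 214.8], 'conf': 0.56} [-1369.54  -1876.372  -994.554]
logger_face {'xy': [158.0, 203.6], 'conf': 0.3} [ -52.972 -559.804  322.014]
holster {'xy': [173.3, 314.1], 'con
[... 1017 characters left out ...]
.617 -3405.094]
logger_face {'xy': [341.6, 297.5], 'conf': 0.22} [-3335.765 -2708.757 -2716.234]
holster {'xy': [289.4, 147.2], 'conf': 0.67} [-3958.484 -3331.476 -3338.952]
holster {'xy': [340.5, 305.9], 'conf': 0.56} [-3398.248 -2771.24  -2778.717]
wand {'xy': [340.8, 299.3], 'conf': 0.69} [-3344.796 -2717.788 -2725.265]
wand {'xy': [355.3, 181.6], 'conf': 0.2} [-4565.692 -3938.683 -3946.16 ]
wand_grip {'xy': [340.4, 273.6], 'conf': 0.64} [-3174.958 -2547.949 -2555.426]
bottle {'xy': [354.5, 186.4], 'conf': 0.79} [-4605.176 -3978.167 -3985.644]
dish {'xy': [336.3, 237.1], 'conf': 0.95} [-3973.297 -3346.289 -3353.765]
rack {'xy': [214.6, 194.2], 'conf': 0.85} [-3358.041 -2731.032 -2738.509]
```

```bash
sed -i "s/np.array(c\['rotation'\])/R.from_euler('xyz',c['rotation']).as_matrix()/" h.py
python3 - <<'E'
from h import *
np.set_printoptions(precision=1,suppress=True)
ct=calibration('top');cs=calibration('side');dt=np.load('top0.npy');ds=np.load('side0.npy')
T=dict(track=[277.8,215.3],stop=[157.7,203.4],tote=[350.4,216.5],lf=[397.7,214.8],hol=[173.3,314.1],wand=[166.3,313.1],bottle=[390.9,318.7],dish=[274.1,301.6],rack=[326.6,134.7])
S=dict(track=[272.9,231.7],stop=[239.6,286.5],tote=[284.8,181.2],lf=[290.5,144.3],hol=[340.5,305.9],wand=[340.8,299.3],grip=[340.4,273.6],bottle=[354.5,186.4],dish=[336.3,237.1],rack=[214.6,194.2])
Z=dict(track=0,stop=55,tote=55,lf=135,hol=0,wand=35,bottle=0,dish=0,rack=0,grip=125)
for n,d,c,D in (('top',T,ct,dt),('side',S,cs,ds)):
    for k in d: print(n,k,pt(c,D,*d[k]),pt(c,D,*d[k],z=Z[k]))
E
```

```text
top track [605.2  35.6  53.2] [610.7  37.2   0. ]
top stop [629.5 295.7  51.1] [629.  294.3  55. ]
top tote [ 593.9 -102.8  149.8] [ 603.5 -117.3   55. ]
top lf [ 599.3 -194.6  135. ] [ 599.3 -194.6  135. ]
top hol [395.9 251.8  56.5] [387.7 268.1   0. ]
top wand [401.1 259.6  79.8] [394.6 273.3  35. ]
top bottle [ 403.1 -182.2  120.7] [ 385.1 -212.5    0. ]
top dish [420.2  43.   13.2] [418.7  43.5   0. ]
top rack [776.7 -66.8  66.7] [797.5 -73.1   0. ]
side track [587.9  97.9  55.8] [600.5  44.1  -0. ]
side stop [612.9 333.8 112.2] [628.3 290.5  55. ]
side tote [575.8  -9.1 143.1] [ 596.6 -113.7   55. ]
side lf [ 592.9 -186.9  136.9] [ 593.4 -189.5  135. ]
side hol [387.2 283.   28.8] [387.6 261.6   0. ]
side wand [388.3 283.2  54.2] [388.6 268.5  35. ]
side grip [395.6 278.2 138.9] [395.9 266.4 125. ]
side bottle [ 393.5 -176.1   14. ] [ 393.8 -193.    -0. ]
side dish [423.5  46.7  14.2] [424.2  32.9   0. ]
side rack [778.2  -6.2  67.9] [807.7 -80.1  -0. ]
```

View pics/top0.png

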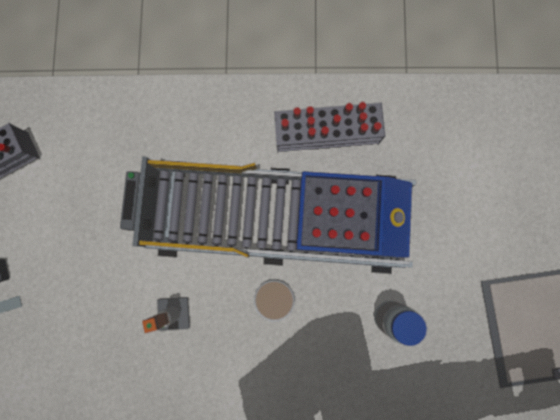

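View pics/side0.png

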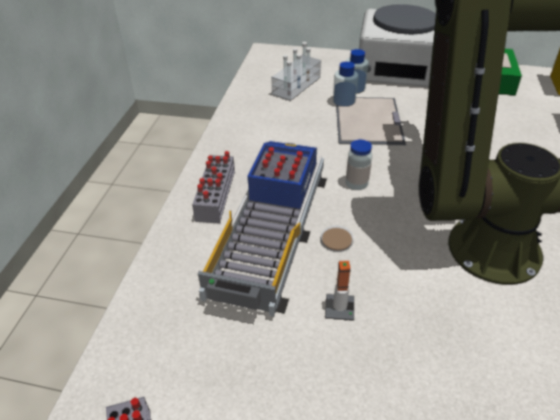

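```bash
cat >> h.py <<'E'
def cloud(c,d):
    K=np.array(c['K']);k=c['k1'];v,u=np.mgrid[:d.shape[0],:d.shape[1]]
    xd=np.stack([(u-K[0,2])/K[0,0],(v-K[1,2])/K[1,1]],-1);x=xd.copy()
    for _ in range(15): x=xd/(1+k*(x**2).sum(-1,keepdims=True))
    q=np.concatenate([x,np.ones_like(x[...,:1])],-1)*d[...,None]
    P=q@R.from_euler('xyz',c['rotation']).as_matrix().T+np.array(c['origin']);P[d<=0]=np.nan;return P
E
python3 - <<'E'
from h import *
np.set_printoptions(precision=2,suppress=True)
c=calibration('top');d=np.load('top0.npy');P=cloud(c,d);im=cv2.imread('pics/top0.png')
hsv=cv2.cvtColor(im,cv2.COLOR_BGR2HSV)
print('bench z',np.nanmedian(P[340:360,60:120,2]),np.nanmedian(P[80:95,100:250,2]),np.nanmedian(P[340:400,420:470,2]))
# blue tote rect
m=((hsv[...,0]>105)&(hsv[...,0]<130)&(hsv[...,1]>120)); m[:, :290]=0; m[280:]=0
Q=P[m]; Q=Q[Q[:,2]>130]; print(len(Q))
print(cv2.minAreaRect(Q[:,:2].astype(np.float32)),'z',np.percentile(Q[:,2],[5,50,95]))
Q=P[m];Q=Q[(Q[:,2]>108)];print('tot',cv2.minAreaRect(Q[:,:2].astype(np.float32)))
# sloping panel plane
reg=P[185:255,388:408].reshape(-1,3);reg=reg[~np.isnan(reg[:,0])]
A=np.c_[reg[:,:2],np.ones(len(reg))]
for _ in range(5):
    s=np.linalg.lstsq(A,reg[:,2],rcond=None)[0]; r=reg[:,2]-A@s; k=abs(r)<4; reg=reg[k];A=A[k]
print('slope',s,np.degrees(np.arctan(np.hypot(*s[:2]))),'dir',np.degrees(np.arctan2(s[1],s[0])),len(reg))
# guide strips: z 68..76, row profile
for u in range(155,295,20):
    col=P[150:275,u]; z=col[:,2]; g=np.where((z>66)&(z<110))[0]
    print(u,[(150+i,*np.round(col[i],0)) for i in g][:3],[(150+i,*np.round(col[i],0)) for i in g][-3:])
# wand top
m=(hsv[...,0]<15)&(hsv[...,1]>180);m[:300]=0;m[340:]=0;m[:,:130]=0;m[:,190:]=0
Q=P[m];print('wand',len(Q),Q.min(0),Q.max(0));T=Q[Q[:,2]>150];print(T.mean(0),cv2.minAreaRect(T[:,:2].astype(np.float32)))
E
python3 - <<'E'
import cv2
im=cv2.imread('pics/top0.png');cv2.imwrite('pics/z1.png',cv2.resize(im[140:345,110:290],None,fx=4,fy=2.9*4/2.9)[:600*2:1][:600] if 0 else cv2.resize(im[280:345,130:210],(720,585),interpolation=cv2.INTER_CUBIC))
im=cv2.imread('pics/side0.png');cv2.imwrite('pics/z2.png',cv2.resize(im[240:330,310:400],(600,600),interpolation=cv2.INTER_CUBIC))
E
```

```text
bench z -0.8632936769182038 -1.3292009847859845 -0.9438010637042566
1999
((601.5812377929688, -99.79027557373047), (185.93746948242188, 148.93960571289062), 86.39995574951172) z [132.21 142.53 145.4 ]
tot ((600.4199829101562, -115.59552001953125), (217.62428283691406, 148.92462158203125), 86.57070922851562)
slope [  0.03   0.58 220.  ] 30.16586049378503 dir 86.60138242290913 1276
155 [(np.int64(160), np.float64(713.0), np.float64(288.0), np.float64(101.0)), (np.int64(161), np.float64(711.0), np.float64(288.0), np.float64(100.0)), (np.int64(162), np.float64(710.0), np.float64(290.0), np.float64(96.0))] [(np.int64(243), np.float64(543.0), np.float64(282.0), np.float64(97.0)), (np.int64(244), np.float64(541.0), np.float64(282.0), np.float64(98.0)), (np.int64(245), np.float64(538.0), np.float64(281.0), np.float64(100.0))]
175 [(np.int64(161), np.float64(711.0), np.float64(247.0), np.float64(99.0)), (np.int64(162), np.float64(709.0), np.float64(247.0), np.float64(100.0)), (np.int64(163), np.float64(707.0), np.float64(247.0), np.float64(99.0))] [(np.int64(245), np.float64(539.0), np.float6
[... 1863 characters left out ...]
float64(70.0)), (np.int64(252), np.float64(527.0), np.float64(81.0), np.float64(70.0))]
275 [(np.int64(172), np.float64(695.0), np.float64(42.0), np.float64(71.0)), (np.int64(173), np.float64(693.0), np.float64(42.0), np.float64(71.0)), (np.int64(174), np.float64(691.0), np.float64(42.0), np.float64(70.0))] [(np.int64(251), np.float64(529.0), np.float64(40.0), np.float64(73.0)), (np.int64(252), np.float64(527.0), np.float64(40.0), np.float64(70.0)), (np.int64(253), np.float64(525.0), np.float64(40.0), np.float64(71.0))]
wand 3 [383.31 259.41 159.06] [393.83 276.2  160.49]
[389.22 269.1  159.66] ((391.8106384277344, 268.4224548339844), (11.367740631103516, 14.232177734375), 30.43733787536621)
```

View pics/z1.png

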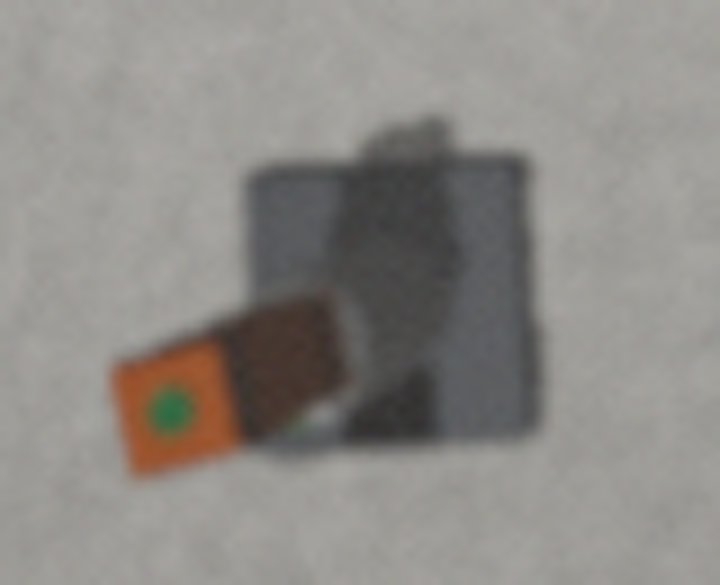

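View pics/z2.png

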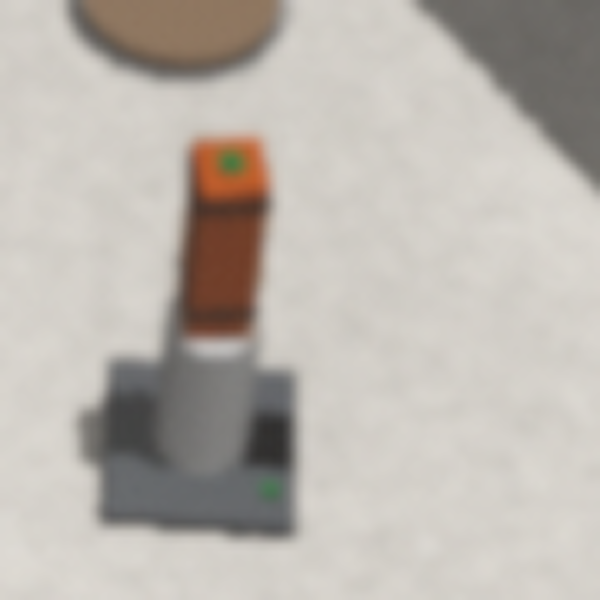

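```bash
cat >> h.py <<'E'
def delta(cp,cr,tp,tr):
    """cp mm, cr R ; target tp,tr -> tool-frame shift and rotvec"""
    return cr.inv().apply(np.array(tp)-np.array(cp)), (cr.inv()*tr).as_rotvec()
def cur():
    s=read_state(); return s['ee_pos'],R.from_euler('xyz',s['eef_rot']),s
def down(yawz): # tool y down, tool z along heading yawz (deg) in world
    z=np.array([np.cos(np.radians(yawz)),np.sin(np.radians(yawz)),0]);y=np.array([0,0,-1.]);return R.from_matrix(np.c_[np.cross(y,z),y,z])
E
python3 - <<'E'
from h import *
np.set_printoptions(precision=3,suppress=True)
p,r,s=cur();print(delta(p,r,[588,-285,256],down(-3.8)))
E
```

```text
(array([-475.817,    0.282, -102.12 ]), array([ 0.   , -1.201, -0.   ]))
```

Call:
move_arm(steps=[[60,[-476,0,-102],[0,-1.2,0]],[60,[-476,0,-102],[0,-1.2,0]],[60,[-476,0,-102],[0,-1.2,0]],[60,[-476,0,-102],[0,-1.2,0]],[60,[-476,0,-102],[0,-1.2,0]],[60,[-476,0,-102],[0,-1.2,0]],[60,[-476,0,-102],[0,-1.2,0]],[60,[-476,0,-102],[0,-1.2,0]],[60,[-476,0,-102],[0,-1.2,0]],[60,[-476,0,-102],[0,-1.2,0]]])

```text
time_s: 2.1
ee_pos: [590.4, -283.0, 256.1]
eef_rot: [-1.571, 0.0, -1.636]
force: [0.2, -0.6, 0.2]
grip_width: 0.704
```

```bash
python3 - <<'E'
from h import *
np.set_printoptions(precision=1,suppress=True)
p,d,c=save('wrist','w1.png');np.save('w1.npy',d);print(c['origin'],c['rotation'])
for t in ['logger_face','tote']:
  for q in place_of('wrist',t)[:2]: print(t,q,pt(c,d,*q['xy']))
print(cur())
E
```

```text
[ 596.5 -199.2  373.6] [ 2.8 -0.  -0.1]
logger_face {'xy': [282.1, 97.0], 'conf': 0.81} [ 598.9 -198.2  134.7]
(array([ 589.5, -283.6,  255.5]), Rotation.from_matrix(array([[-0.1, -0. ,  1. ],
                            [-1. ,  0. , -0.1],
                            [-0. , -1. , -0. ]])), {'time_s': 2.25, 'qpos': array([-0.5,  0.5,  1.2,  0. ,  1.4, -0.4]), 'qvel': array([-0., -0.,  0., -0., -0., -0.]), 'joint_torque': array([  3.1, -67.9, -38.8,   0.2,   0.1,   0.4]), 'ee_pos': array([ 589.5, -283.6,  255.5]), 'eef_rot': array([-1.6,  0. , -1.6]), 'force': array([-0.9, -0.3,  0.2]), 'wrist_torque': array([ 0., -0., -0.]), 'grip_width': 0.7012960131410289})
```

View pics/w1.png

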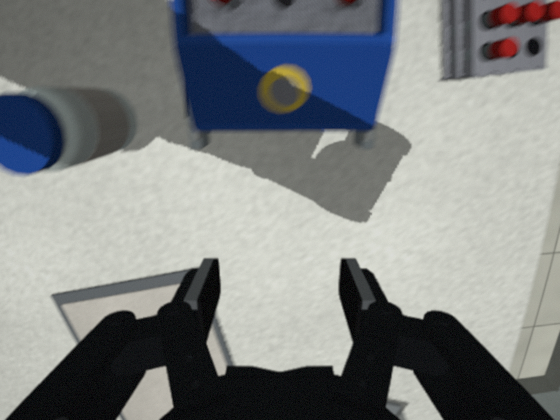

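Call:
move_arm(steps=[[60,[0,30,4],[0,0,0]],[60,[0,70,4],[0,0,0]],[60,[0,110,4],[0,0,0]],[60,[0,135,4],[0,0,0]],[60,[0,148,4],[0,0,0]],[60,[-10,148,4],[0,0,0]],[60,[-20,148,4],[0,0,0]],[60,[-28,148,4],[0,0,0]],[60,[-32,148,4],[0,0,0]],[60,[-35,148,4],[0,0,0]]])

```text
time_s: 3.25
ee_pos: [594.9, -249.9, 109.2]
eef_rot: [-1.57, -0.001, -1.637]
force: [-0.2, -0.2, 0.3]
grip_width: 0.7
```

```bash
python3 - <<'E'
from h import *
p,d,c=save('wrist','w2.png');p,d,c=save('side','s2.png');print(cur()[2])
E
```

```text
{'time_s': 3.35, 'qpos': array([-4.54829292e-01,  6.52987363e-01,  1.36291604e+00, -4.90053687e-07,
        1.12508030e+00, -3.88294538e-01]), 'qvel': array([-0.01152416,  0.00742579, -0.00481541, -0.00126528,  0.00168179,
       -0.0054439 ]), 'joint_torque': array([ 5.25558013e-01, -7.06793332e+01, -3.29302025e+01,  1.88685459e-02,
       -1.40741523e-02,  8.80708219e-02]), 'ee_pos': array([ 594.74143155, -250.10166855,  108.74232446]), 'eef_rot': array([-1.57023288e+00, -2.30962500e-04, -1.63733094e+00]), 'force': array([-0.64294021,  0.77506689, -0.20998171]), 'wrist_torque': array([-0.01102389,  0.03166385, -0.005505  ]), 'grip_width': 0.7024591317457601}
```

View pics/w2.png

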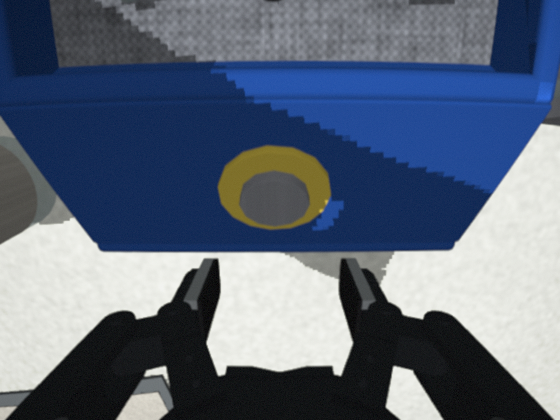

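View pics/s2.png

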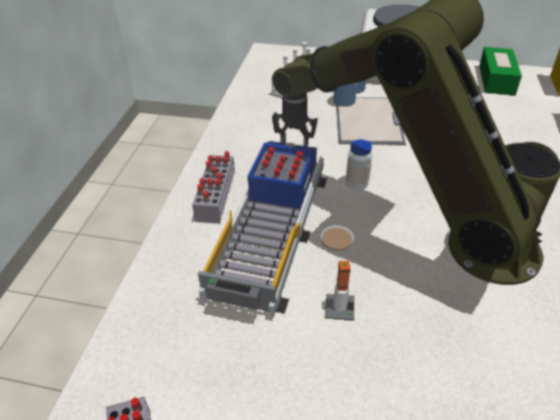

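Fingers stand square, about 12 mm behind the tote's trailing face. I start the push slowly.

Call:
move_arm(steps=[[60,[-3,0,0],[0,0,0]],[60,[-6,0,0],[0,0,0]],[60,[-8,0,0],[0,0,0]],[60,[-10,0,0],[0,0,0]],[60,[-12,0,0],[0,0,0]],[60,[-14,0,0],[0,0,0]],[60,[-16,0,0],[0,0,0]],[60,[-18,0,0],[0,0,0]],[60,[-21,0,0],[0,0,0]],[60,[-24,0,0],[0,0,0]]])

```text
time_s: 4.35
ee_pos: [596.1, -226.3, 108.3]
eef_rot: [-1.571, -0.0, -1.638]
force: [-0.1, 0.0, 0.2]
grip_width: 0.701
```

Call:
move_arm(steps=[[60,[-4,0,0],[0,0,0]],[60,[-9,0,0],[0,0,0]],[60,[-14,0,0],[0,0,0]],[60,[-19,0,0],[0,0,0]],[60,[-25,0,0],[0,0,0]],[60,[-31,0,0],[0,0,0]],[60,[-37,0,0],[0,0,0]],[60,[-43,0,0],[0,0,0]],[60,[-49,0,0],[0,0,0]],[60,[-55,0,0],[0,0,0]]])

```text
time_s: 5.35
ee_pos: [599.9, -171.1, 108.3]
eef_rot: [-1.571, -0.0, -1.638]
force: [-0.0, -0.3, 0.2]
grip_width: 0.704
```

```bash
python3 - <<'E'
from h import *
p,d,c=save('top','t3.png');print(cur()[2])
for t in ['logger_face','tote']:
  for q in place_of('top',t)[:2]: print(t,q,pt(c,d,*q['xy'],z=135 if t!='tote' else 55))
E
```

```text
{'time_s': 5.4, 'qpos': array([-3.35325900e-01,  6.10399878e-01,  1.43452206e+00,  3.26840764e-04,
        1.09674411e+00, -2.69009681e-01]), 'qvel': array([-0.00901006,  0.00148375, -0.00686803,  0.00500378,  0.00177368,
       -0.02054305]), 'joint_torque': array([-3.53884980e+00, -6.75317287e+01, -3.29725885e+01, -2.44417973e-01,
       -1.82342873e-02, -1.63612082e-01]), 'ee_pos': array([ 599.98574837, -170.26053566,  108.29817598]), 'eef_rot': array([-1.57078982e+00,  2.99841007e-04, -1.63726176e+00]), 'force': array([0.05650289, 0.50172898, 0.14786403]), 'wrist_torque': array([-0.02075748, -0.05902451, -0.02237917]), 'grip_width': 0.7016630675328934}
logger_face {'xy': [361.2, 215.3], 'conf': 0.51} [ 597.82772095 -125.54718754  135.        ]
tote {'xy': [317.0, 216.1], 'conf': 0.76} [603.89871619 -47.18756503  55.        ]
```

View pics/t3.png

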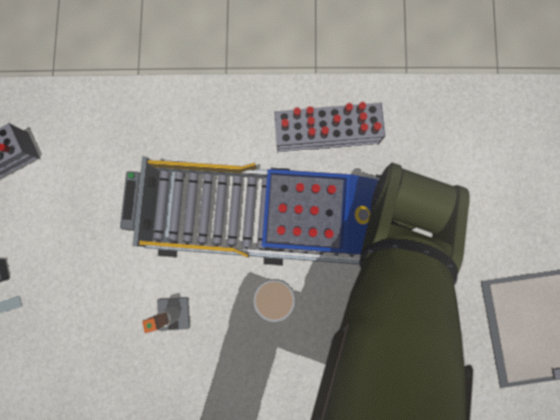

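Call:
move_arm(steps=[[60,[-4,0,0],[0,0,0]],[60,[-9,0,0],[0,0,0]],[60,[-15,0,0],[0,0,0]],[60,[-22,0,0],[0,0,0]],[60,[-29,0,0],[0,0,0]],[60,[-36,0,0],[0,0,0]],[60,[-43,0,0],[0,0,0]],[60,[-50,0,0],[0,0,0]],[60,[-57,0,0],[0,0,0]],[60,[-64,0,0],[0,0,0]]])

```text
time_s: 6.5
ee_pos: [604.1, -107.1, 108.3]
eef_rot: [-1.571, 0.0, -1.638]
force: [0.2, -0.6, 1.2]
grip_width: 0.706
```

Call:
move_arm(steps=[[60,[-7,0,0],[0,0,0]],[60,[-14,0,0],[0,0,0]],[60,[-21,0,0],[0,0,0]],[60,[-28,0,0],[0,0,0]],[60,[-35,0,0],[0,0,0]],[60,[-42,0,0],[0,0,0]],[60,[-49,0,0],[0,0,0]],[60,[-56,0,0],[0,0,0]],[60,[-63,0,0],[0,0,0]],[60,[-69,0,0],[0,0,0]]])

```text
time_s: 7.5
ee_pos: [608.8, -38.3, 108.3]
eef_rot: [-1.571, 0.0, -1.638]
force: [-0.5, -0.9, 0.2]
grip_width: 0.704
```

Call:
move_arm(steps=[[60,[-6,0,0],[0,0,0]],[60,[-12,0,0],[0,0,0]],[60,[-18,0,0],[0,0,0]],[60,[-23,0,0],[0,0,0]],[60,[-28,0,0],[0,0,0]],[60,[-33,0,0],[0,0,0]],[60,[-38,0,0],[0,0,0]],[60,[-42,0,0],[0,0,0]],[60,[-46,0,0],[0,0,0]],[60,[-50,0,0],[0,0,0]]])

```text
time_s: 8.5
ee_pos: [612.1, 11.3, 108.3]
eef_rot: [-1.571, 0.0, -1.638]
force: [-0.2, -1.4, 0.6]
grip_width: 0.706
```

```bash
python3 - <<'E'
from h import *
p,d,c=save('top','t4.png');p,d,c2=save('side','s4.png');p,d,c3=save('wrist','w4.png');print(cur()[2])
for t in ['logger_face']:
  for q in place_of('wrist',t)[:2]: print(t,q,pt(c3,d,*q['xy']))
E
```

```text
{'time_s': 8.65, 'qpos': array([-4.14607700e-02,  5.87607010e-01,  1.47168775e+00,  1.28709425e-04,
        1.08207846e+00,  2.51720182e-02]), 'qvel': array([-0.00698246, -0.00086356,  0.00050637, -0.00092616,  0.00126968,
       -0.00227526]), 'joint_torque': array([ 4.09705751e-01, -6.61325240e+01, -3.21267557e+01,  1.72246835e-02,
        1.06645669e-02,  6.13213540e-02]), 'ee_pos': array([612.17060144,  11.26086236, 108.32055994]), 'eef_rot': array([-1.57057983e+00,  1.19142249e-04, -1.63748952e+00]), 'force': array([-0.74997533,  0.04852095,  0.41320213]), 'wrist_torque': array([-0.00154994, -0.02938935,  0.02816544]), 'grip_width': 0.7020454884154352}
logger_face {'xy': [273.6, 238.0], 'conf': 0.68} [613.88358298  53.57073051 135.14242615]
logger_face {'xy': [275.2, 223.6], 'conf': 0.38} [614.88410645  59.85093651 138.60312558]
```

View pics/t4.png

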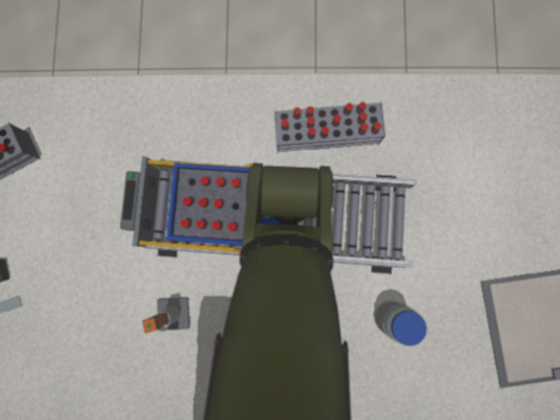

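View pics/s4.png

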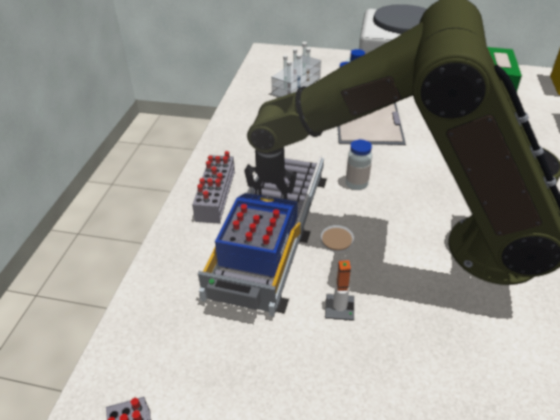

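View pics/w4.png

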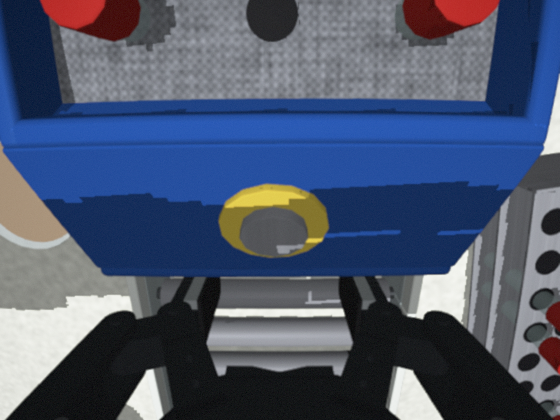

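Call:
move_arm(steps=[[60,[-3,0,0],[0,0,0]],[60,[-7,0,0],[0,0,0]],[60,[-11,0,0],[0,0,0]],[60,[-15,0,0],[0,0,0]],[60,[-19,0,0],[0,0,0]],[60,[-23,0,0],[0,0,0]],[60,[-27,0,0],[0,0,0]],[60,[-30,0,0],[0,0,0]],[60,[-33,0,0],[0,0,0]],[60,[-36,0,0],[0,0,0]]])

```text
time_s: 9.7
ee_pos: [614.5, 47.1, 108.3]
eef_rot: [-1.571, 0.0, -1.638]
force: [-0.8, -1.9, -0.0]
grip_width: 0.702
```

Call:
move_arm(steps=[[60,[-2,0,0],[0,0,0]],[60,[-4,0,0],[0,0,0]],[60,[-6,0,0],[0,0,0]],[60,[-8,0,0],[0,0,0]],[60,[-10,0,0],[0,0,0]]])

```text
time_s: 10.2
ee_pos: [615.2, 57.0, 108.3]
eef_rot: [-1.571, -0.0, -1.638]
force: [-1.3, -0.3, -0.6]
grip_width: 0.702
```

```bash
python3 - <<'E'
from h import *
p,d,c=save('top','t5.png');cv2.imwrite('pics/t5z.png',cv2.resize(p[150:270,120:300,::-1],(780,520),interpolation=cv2.INTER_CUBIC))
E
```

```text
(no output)
```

View pics/t5z.png

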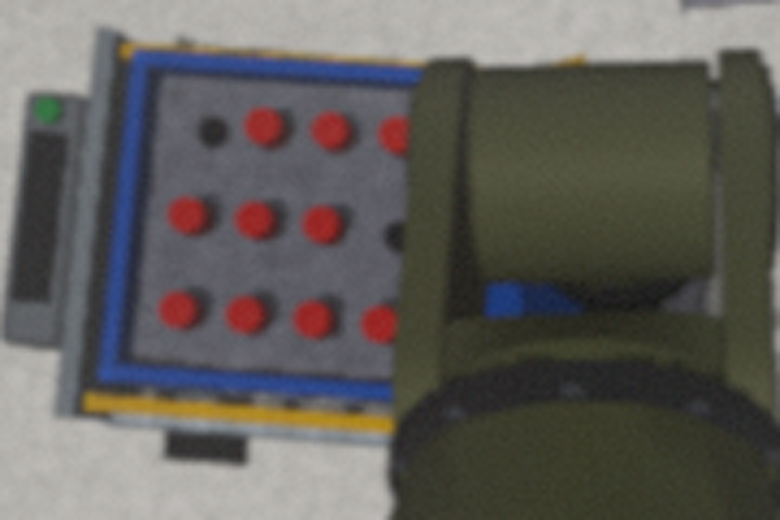

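Call:
move_arm(steps=[[60,[-1,0,0],[0,0,0]],[60,[-2,0,0],[0,0,0]],[60,[-3,0,0],[0,0,0]],[60,[-4,0,0],[0,0,0]]])

```text
time_s: 10.65
ee_pos: [615.4, 60.9, 108.2]
eef_rot: [-1.571, -0.0, -1.638]
force: [-0.6, -1.4, 0.4]
grip_width: 0.704
```

Call:
move_arm(steps=[[60,[-1,0,0],[0,0,0]],[60,[-2,0,0],[0,0,0]]])

```text
time_s: 10.85
ee_pos: [615.6, 62.9, 108.3]
eef_rot: [-1.571, -0.0, -1.638]
force: [-0.3, -1.0, -1.2]
grip_width: 0.7
```

Call:
move_arm(steps=[[60,[-1,0,0],[0,0,0]],[60,[-2,0,0],[0,0,0]],[60,[-3,0,0],[0,0,0]]])

```text
time_s: 11.15
ee_pos: [615.7, 65.9, 108.3]
eef_rot: [-1.571, 0.0, -1.638]
force: [0.5, -1.1, -0.8]
grip_width: 0.703
```

```bash
python3 - <<'E'
from h import *
p,d,c=save('wrist','w5.png');np.save('w5.npy',d);
for q in place_of('wrist','logger_face')[:2]: print(q,pt(c,d,*q['xy']))
p,d,c=save('side','s5.png');cv2.imwrite('pics/s5z.png',cv2.resize(p[180:320,180:330,::-1],(600,560),interpolation=cv2.INTER_CUBIC))
E
```

```text
{'xy': [271.1, 240.8], 'conf': 0.82} [616.62059684 107.05637903 135.03107918]
```

View pics/s5z.png

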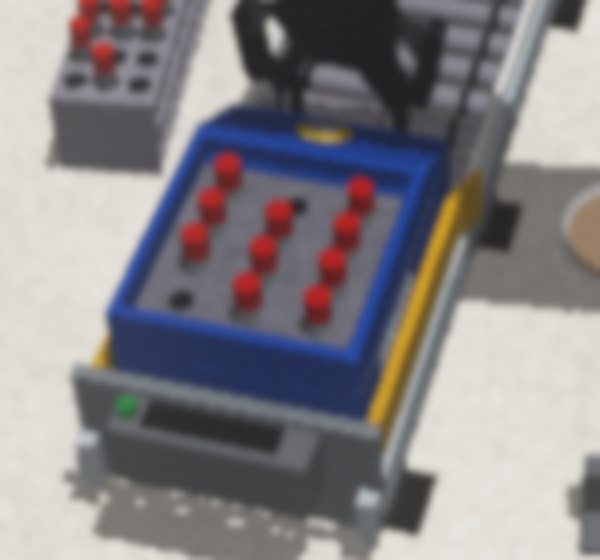

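View pics/w5.png

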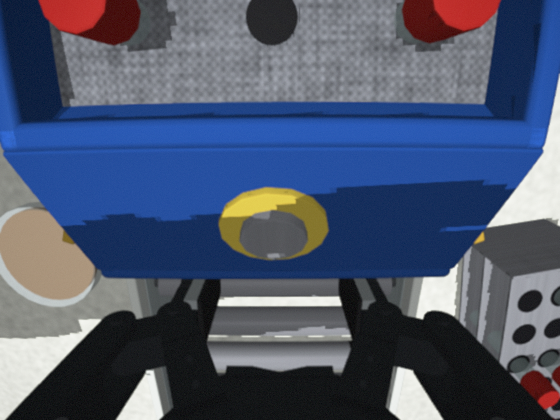

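Call:
move_arm(steps=[[60,[-1,0,0],[0,0,0]],[60,[-2,0,0],[0,0,0]],[60,[-3,0,0],[0,0,0]]])

```text
time_s: 11.6
ee_pos: [616.0, 68.7, 108.3]
eef_rot: [-1.571, -0.0, -1.638]
force: [-1.5, -9.6, 1.1]
grip_width: 0.703
```

Call:
move_arm(steps=[[60,[0,0,0],[0,0,0]],[60,[0,0,0],[0,0,0]]])

```text
time_s: 11.8
ee_pos: [616.0, 68.6, 108.4]
eef_rot: [-1.571, -0.0, -1.638]
force: [-0.4, -3.7, 1.0]
grip_width: 0.704
```

```bash
python3 - <<'E'
from h import *
p,d,c=save('wrist','w6.png')
for q in place_of('wrist','logger_face')[:2]: print(q,pt(c,d,*q['xy']))
print(cur()[2]['force'])
E
```

```text
{'xy': [274.3, 243.3], 'conf': 0.63} [617.75579037 108.43863207 134.31855958]
[-0.94871749 -4.61335803  2.52590334]
```

```bash
python3 - <<'E'
from h import *
np.set_printoptions(precision=3,suppress=True)
c=calibration('top');print(pt(c,None,149.1,325.6,z=160))
p,r,s=cur();print(p);print(delta(p,r,[391,185,265],down(14)))
E
```

```text
[389.448 266.31  160.   ]
[615.976  68.638 108.308]
(array([-100.982, -156.711, -232.273]), array([ 0.   , -0.311,  0.   ]))
```

Call:
move_arm(steps=[[60,[1,0,0],[0,0,0]],[60,[3,0,0],[0,0,0]],[60,[8,0,0],[0,0,0]],[60,[20,0,0],[0,0,0]],[60,[40,0,0],[0,0,0]],[60,[45,-40,0],[0,0,0]],[60,[45,-90,0],[0,0,0]],[60,[45,-130,0],[0,0,0]],[60,[45,-157,0],[0,0,0]]])

```text
time_s: 12.8
ee_pos: [613.2, 23.0, 268.8]
eef_rot: [-1.567, 0.0, -1.638]
force: [1.0, -0.1, -0.4]
grip_width: 0.702
```

```bash
python3 - <<'E'
from h import *
np.set_printoptions(precision=3,suppress=True)
p,r,s=cur();print(p);print(delta(p,r,[391,185,265],down(14)))
E
```

```text
[613.185  23.002 268.818]
(array([-146.61 ,    3.018, -232.637]), array([-0.004, -0.312,  0.   ]))
```

Call:
move_arm(steps=[[85,[-27,0,-40],[0,-0.1,0]],[85,[-54,0,-80],[0,-0.2,0]],[85,[-80,0,-125],[0,-0.31,0]],[85,[-105,0,-165],[0,-0.31,0]],[85,[-130,0,-205],[0,-0.31,0]],[85,[-147,0,-233],[0,-0.31,0]],[85,[-147,0,-233],[0,-0.31,0]],[85,[-147,0,-233],[0,-0.31,0]]])

```text
time_s: 13.6
ee_pos: [390.4, 186.0, 265.6]
eef_rot: [-1.57, 0.0, -1.327]
force: [0.7, -0.3, 0.7]
grip_width: 0.998
```

```bash
python3 - <<'E'
from h import *
np.set_printoptions(precision=2,suppress=True)
print(cur()[0],read_state()['eef_rot'])
p,d,c=save('wrist','w7.png');np.save('w7.npy',d);print(c)
for t in ['wand_grip','wand','holster']:
  for q in place_of('wrist',t)[:2]: print(t,q,pt(c,d,*q['xy']))
E
```

```text
[390.36 186.03 265.65] [-1.57  0.   -1.33]
{'K': array([[314.22,   0.  , 279.17],
       [  0.  , 314.22, 205.1 ],
       [  0.  ,   0.  ,   1.  ]]), 'k1': -0.07018284162343576, 'origin': array([370.82, 267.55, 383.17]), 'rotation': array([ 2.81, -0.  ,  0.24])}
wand_grip {'xy': [305.1, 106.9], 'conf': 0.65} [389.66 266.62 160.37]
wand {'xy': [300.2, 100.4], 'conf': 0.72} [385.32 269.93 160.24]
holster {'xy': [293.8, 103.2], 'conf': 0.67} [381.61 267.11 159.48]
```

View pics/w7.png

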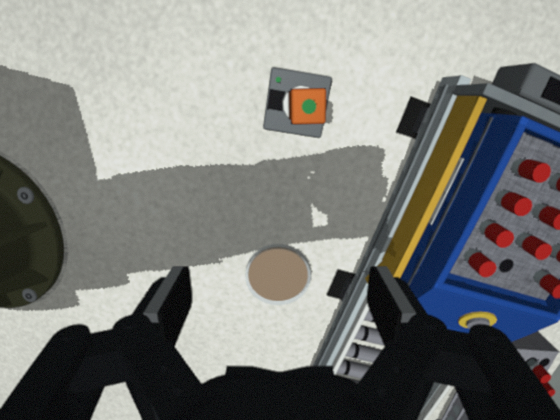

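```bash
python3 - <<'E'
from h import *
np.set_printoptions(precision=2,suppress=True)
c=calibration('wrist');d=np.load('w7.npy');im=cv2.imread('pics/w7.png')
cv2.imwrite('pics/w7z.png',cv2.resize(im[60:145,255:345],(640,604),interpolation=cv2.INTER_CUBIC))
hsv=cv2.cvtColor(im,cv2.COLOR_BGR2HSV);P=cloud(c,d)
m=(hsv[...,0]<16)&(hsv[...,1]>170)&(hsv[...,2]>140);m[:60]=0;m[145:]=0;m[:,:255]=0;m[:,345:]=0
g=(hsv[...,0]>50)&(hsv[...,0]<85)&(hsv[...,1]>100);g[:90]=0;g[125:]=0;g[:,:295]=0;g[:,325:]=0
v,u=np.nonzero(m);(cx,cy),wh,a=cv2.minAreaRect(np.c_[u,v].astype(np.float32));print(cx,cy,wh,a)
print('z',np.nanmedian(P[m][:,2]),'centre',pt(c,d,cx,cy,z=159.5))
v,u=np.nonzero(g);print('dot',u.mean(),v.mean(),pt(c,d,u.mean(),v.mean(),z=159.5))
B=cv2.boxPoints(((cx,cy),wh,a));W=np.array([pt(c,d,*b,z=159.5) for b in B]);print(W);e=np.diff(W,axis=0);print(np.degrees(np.arctan2(e[:,1],e[:,0])),np.linalg.norm(e,axis=1))
E
```

```text
308.5 106.0 (34.0, 33.0) 90.0
z 159.27922765020233 centre [392.43 267.25 159.5 ]
dot 308.64925373134326 106.0 [392.53 267.27 159.5 ]
[[378.75 275.25 159.5 ]
 [400.31 280.65 159.5 ]
 [406.54 259.05 159.5 ]
 [384.34 253.53 159.5 ]]
[  14.04  -73.9  -166.04] [22.22 22.48 22.88]
```

View pics/w7z.png

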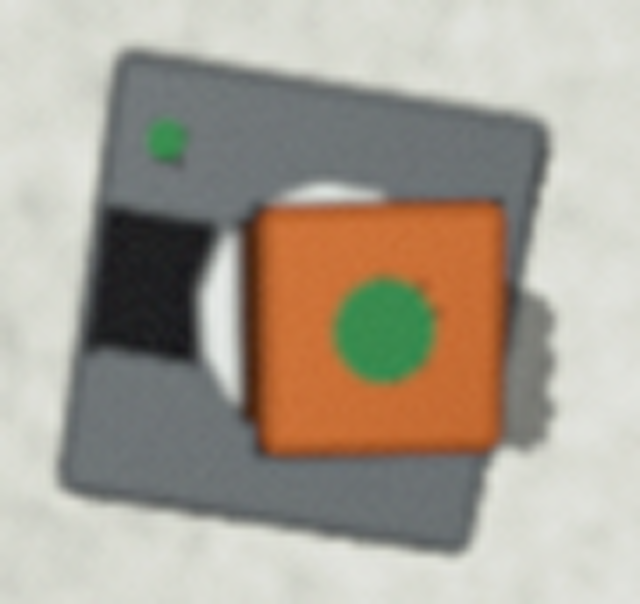

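```bash
python3 - <<'E'
from h import *
np.set_printoptions(precision=3,suppress=True)
p,r,s=cur();print(p);print(delta(p,r,[391.8,267,131],down(14)))
E
```

```text
[390.98  185.553 265.095]
(array([-78.897, 134.08 ,  20.338]), array([ 0.   , -0.003,  0.   ]))
```

Call:
move_arm(steps=[[85,[-30,0,10],[0,0,0]],[85,[-65,0,20],[0,0,0]],[85,[-79,0,20.5],[0,0,0]],[85,[-79,10,20.5],[0,0,0]],[85,[-79,45,20.5],[0,0,0]],[85,[-79,80,20.5],[0,0,0]],[85,[-79,105,20.5],[0,0,0]],[85,[-79,122,20.5],[0,0,0]],[85,[-79,134,20.5],[0,0,0]],[85,[-79,134,20.5],[0,0,0]]])

```text
time_s: 14.8
ee_pos: [390.8, 266.7, 129.8]
eef_rot: [-1.573, -0.001, -1.329]
force: [-0.4, 0.2, 0.5]
grip_width: 0.994
```

```bash
python3 - <<'E'
from h import *
print(cur()[0]);p,d,c=save('wrist','w8.png');save('side','s8.png')
E
```

```text
[390.83764884 266.70246053 129.81685217]
```

View pics/w8.png

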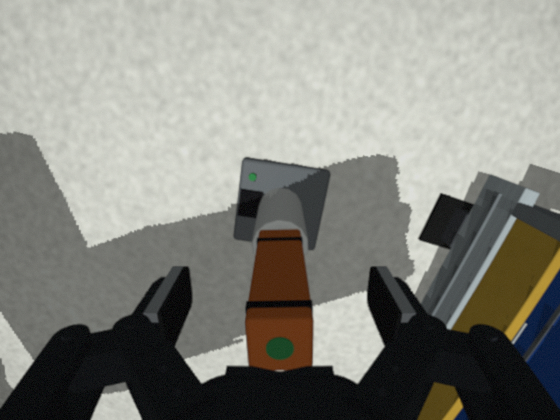

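Call:
move_arm(steps=[[15,[0,0,0],[0,0,0]],[15,[0,0,0],[0,0,0]],[15,[0,0,0],[0,0,0]],[15,[0,0,0],[0,0,0]],[15,[0,0,0],[0,0,0]],[15,[0,0,0],[0,0,0]],[15,[0,0,0],[0,0,0]],[15,[0,0,0],[0,0,0]]], squeeze=50)

```text
time_s: 15.7
ee_pos: [391.3, 267.9, 131.6]
eef_rot: [-1.57, 0.0, -1.328]
force: [-1.8, -1.1, 5.2]
grip_width: 0.274
```

```bash
python3 - <<'E'
from h import *
s=cur()[2];print(s['ee_pos'],s['eef_rot'],s['force'],s['grip_width']*85.4);p,d,c=save('wrist','w9.png')
E
```

```text
[391.2991465  267.87891188 131.56856333] [-1.57044668e+00  3.67601733e-05 -1.32775183e+00] [-1.78486015 -1.13078281  5.20968922] 23.36286215082936
```

View pics/w9.png

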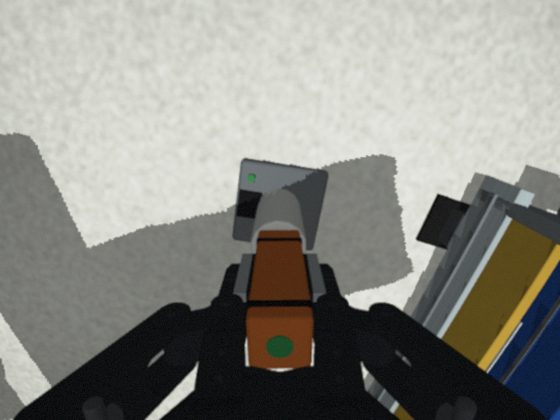

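Call:
move_arm(steps=[[15,[0,-5,0],[0,0,0]],[15,[0,-15,0],[0,0,0]],[15,[0,-30,0],[0,0,0]],[15,[0,-45,0],[0,0,0]],[15,[0,-60,0],[0,0,0]],[15,[0,-80,0],[0,0,0]],[15,[0,-110,0],[0,0,0]],[15,[0,-140,0],[0,0,0]],[15,[0,-165,0],[0,0,0]],[15,[0,-170,0],[0,0,0]]])

```text
time_s: 16.75
ee_pos: [391.6, 268.1, 304.5]
eef_rot: [-1.566, 0.001, -1.328]
force: [0.2, 0.7, -1.3]
grip_width: 0.277
```

```bash
cat >> h.py <<'E'
def press_rot(yaw=-3.6,tilt=30):
    a=np.radians(yaw);t=np.radians(tilt)
    tx=np.array([np.cos(a),np.sin(a),0]);ty=np.array([-np.sin(a),np.cos(a),0])
    n=-np.sin(t)*ty+np.cos(t)*np.array([0,0,1.])
    y=-n;z=tx;return R.from_matrix(np.c_[np.cross(y,z),y,z]),n
E
python3 - <<'E'
from h import *
np.set_printoptions(precision=3,suppress=True)
s=cur()[2];print(s['ee_pos'],s['eef_rot'],s['force'],s['grip_width']*85.4);p,d,c=save('wrist','w10.png');np.save('w10.npy',d)
for t in ['wand_tip','wand']:
  for q in place_of('wrist',t)[:2]: print(t,q,pt(c,d,*q['xy']))
p,d,c=save('side','s10.png')
for t in ['wand_tip','wand','wand_grip']:
  for q in place_of('side',t)[:2]: print(t,q,pt(c,d,*q['xy']))
p,r,s=cur();tr,n=press_rot();B=np.array([617,108,135]);t=B+n*(108+45);print(n,t);print(delta(p,r,t,tr))
E
```

```text
[391.618 268.113 304.477] [-1.566  0.001 -1.328] [ 0.198  0.73  -1.343] 23.655833914604095
wand_tip {'xy': [278.6, 214.6], 'conf': 0.47} [390.606 275.794 219.227]
wand {'xy': [278.7, 217.4], 'conf': 0.96} [390.79  275.271 223.164]
wand {'xy': [434.1, 268.7], 'conf': 0.71} [581.04  220.179 124.694]
wand_tip {'xy': [337.6, 237.2], 'conf': 0.65} [419.997  46.157  13.87 ]
wand_tip {'xy': [348.4, 220.7], 'conf': 0.63} [390.837 278.128 302.342]
wand {'xy': [347.1, 248.5], 'conf': 0.68} [387.31  273.644 217.179]
wand_grip {'xy': [348.0, 220.3], 'conf': 0.65} [391.677 279.421 304.53 ]
[-0.031 -0.499  0.866] [612.197  31.651 267.502]
(array([282.325,  32.58 , 157.959]), array([0.082, 0.298, 0.52 ]))
```

View pics/w10.png

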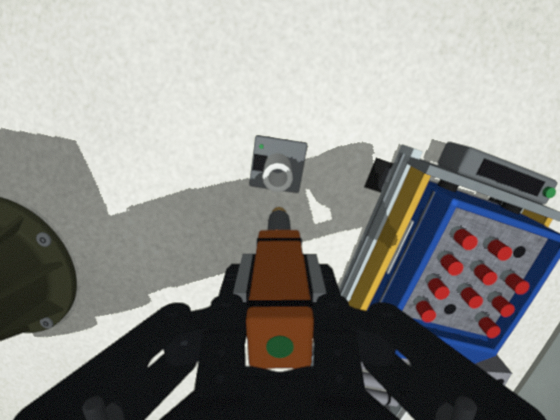

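View pics/s10.png

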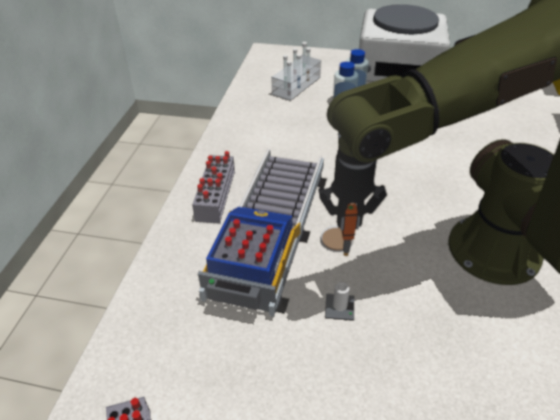

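Call:
move_arm(steps=[[15,[15,0,8],[0,0,0]],[15,[45,0,25],[0.01,0.05,0.08]],[15,[80,0,45],[0.02,0.1,0.16]],[15,[120,0,67],[0.03,0.15,0.25]],[15,[160,0,90],[0.05,0.2,0.34]],[15,[200,5,112],[0.06,0.25,0.43]],[15,[235,15,132],[0.08,0.3,0.52]],[15,[262,25,147],[0.08,0.3,0.52]],[15,[278,32,156],[0.08,0.3,0.52]],[15,[282,32,158],[0.08,0.3,0.52]]])

```text
time_s: 18.1
ee_pos: [612.9, 30.6, 266.8]
eef_rot: [-1.575, 0.524, -1.639]
force: [-0.9, 0.5, -1.8]
grip_width: 0.277
```

Call:
move_arm(steps=[[15,[0,0,0],[0,0,0]],[15,[0,0,0],[0,0,0]],[15,[0,0,0],[0,0,0]]])

```text
time_s: 18.4
ee_pos: [612.0, 33.0, 269.9]
eef_rot: [-1.57, 0.524, -1.633]
force: [-0.3, 0.5, -1.7]
grip_width: 0.276
```

```bash
python3 - <<'E'
from h import *
np.set_printoptions(precision=3,suppress=True)
s=cur()[2];print(s['ee_pos'],s['eef_rot'],s['qpos'],s['force']);p,d,c=save('wrist','w11.png');np.save('w11.npy',d)
for t in ['wand_tip','logger_face']:
  for q in place_of('wrist',t)[:2]: print(t,q,pt(c,d,*q['xy']))
save('side','s11.png')
p,r,s=cur();tr,n=press_rot();B=np.array([617,108,135]);t=B+n*(108+45);print(n,t);print(delta(p,r,t,tr))
E
```

```text
[612.022  33.044 269.945] [-1.57   0.524 -1.633] [-0.186  0.446  1.359  0.525  1.429 -0.224] [-0.283  0.521 -1.65 ]
wand_tip {'xy': [280.0, 211.7], 'conf': 0.57} [616.809  85.373 194.16 ]
logger_face {'xy': [282.0, 200.4], 'conf': 0.64} [620.204 106.261 133.676]
[-0.031 -0.499  0.866] [612.197  31.651 267.502]
(array([1.875, 1.433, 0.007]), array([-0., -0., -0.]))
```

View pics/w11.png

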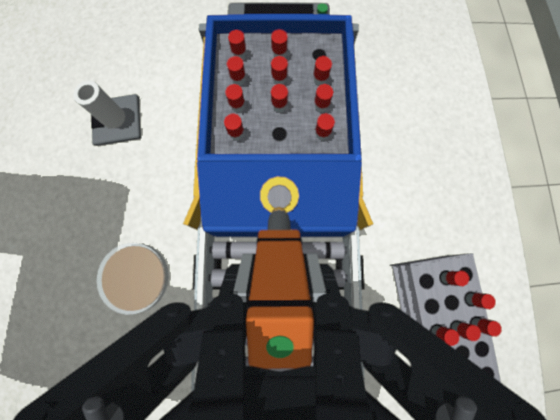

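View pics/s11.png

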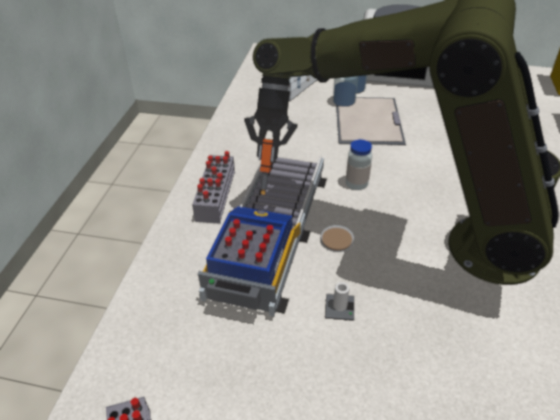

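```bash
python3 - <<'E'
from h import *
np.set_printoptions(precision=3,suppress=True)
c=calibration('wrist');d=np.load('w11.npy');im=cv2.imread('pics/w11.png');P=cloud(c,d)
cv2.imwrite('pics/w11z.png',cv2.resize(im[150:250,220:340],(720,600),interpolation=cv2.INTER_CUBIC))
m=np.zeros(d.shape,bool);m[165:222,212:255]=1;m[165:222,305:350]=1
def plane(Q):
    Q=Q[~np.isnan(Q[:,0])]
    for _ in range(6):
        o=Q.mean(0);n=np.linalg.svd(Q-o,full_matrices=False)[2][2];n*=np.sign(n[2]);r=(Q-o)@n;Q=Q[abs(r)<max(2.5*r.std(),.8)]
    return o,n,r.std(),len(Q)
o,n,sd,k=plane(P[m]);print('panel',o,n,sd,k,'tilt',np.degrees(np.arccos(n[2])),'yaw',np.degrees(np.arctan2(n[0],-n[1])))
hsv=cv2.cvtColor(im,cv2.COLOR_BGR2HSV)
y=(hsv[...,0]>18)&(hsv[...,0]<35)&(hsv[...,1]>120);y[:160]=0;y[225:]=0;y[:,:240]=0;y[:,320:]=0
v,u=np.nonzero(y);print(u.min(),u.max(),v.min(),v.max())
# rays to disc plane (3 mm above panel), robust circle fit of outer boundary
cn=max(cv2.findContours(y.astype(np.uint8),cv2.RETR_EXTERNAL,cv2.CHAIN_APPROX_NONE)[0],key=len)[:,0]
K=c['origin'];
W=[]
for q in cn:
    a=pt(c,d,*q,z=100)-K; a/=np.linalg.norm(a); W.append(K+a*(((o+3*n-K)@n)/(a@n)))
W=np.array(W);ex=np.cross([0,1,0],n);ex/=np.linalg.norm(ex);ey=np.cross(n,ex)
U=np.c_[(W-o)@ex,(W-o)@ey]
from scipy.optimize import least_squares
f=least_squares(lambda p:np.hypot(U[:,0]-p[0],U[:,1]-p[1])-p[2],[*U.mean(0),18],loss='soft_l1',f_scale=.5);print('circle',f.x)
cc=o+ex*f.x[0]+ey*f.x[1];print('disc base centre',cc,'face',cc+7*n)
# wand: projected axis vs
p,r,s=cur();
for a in (96.2,108.2): print(a,proj(c,p+r.apply([0,a,0])))
cf=cc+7*n;print('face px',proj(c,cf));dl=r.inv().apply(cf-p);print('face in tool frame',dl)
E
```

```text
panel [620.041 113.426 129.273] [-0.032 -0.498  0.866] 0.6310122840614144 4908 tilt 29.964840120207935 yaw -3.644733176325086
261 297 177 211
circle [-1.933 -0.58  16.84 ]
disc base centre [618.119 112.924 128.913] face [617.897 109.434 134.978]
96.2 [277.993 219.426]
108.2 [278.03  213.682]
face px [278.977 196.284]
face in tool frame [  0.662 155.197   0.753]
```

View pics/w11z.png

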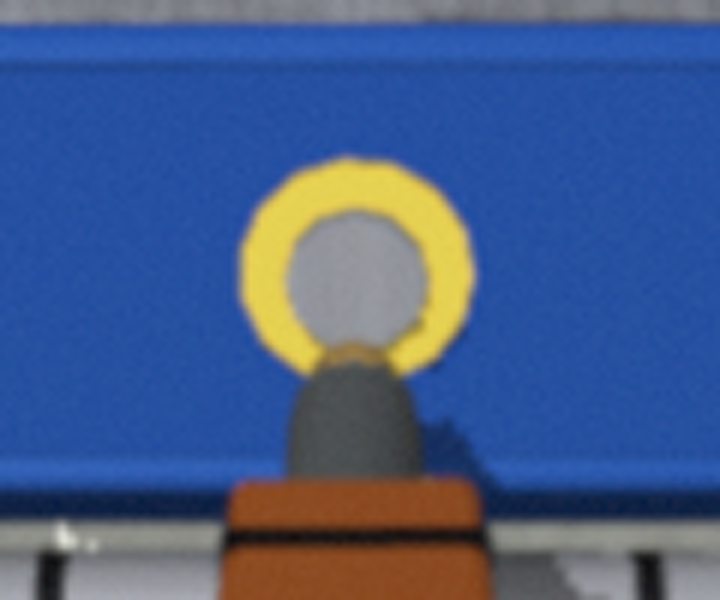

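```bash
python3 - <<'E'
from h import *
np.set_printoptions(precision=3,suppress=True)
c=calibration('wrist');p,r,s=cur()
for q in ([-6,108.2,0],[-5,108.2,0],[-8,96.2,0],[-12,51.2,-12],[-12,51.2,12],[-11,51.2,12]): print(q,proj(c,p+r.apply(q)))
E
```

```text
[-6, 108.2, 0] [278.014 206.272]
[-5, 108.2, 0] [278.016 207.515]
[-8, 96.2, 0] [277.97 209.09]
[-12, 51.2, -12] [257.136 228.573]
[-12, 51.2, 12] [298.4   228.523]
[-11, 51.2, 12] [298.367 230.104]
```

Tip axis and button centre agree within about 0.5 mm, and the panel normal is 30.0° from vertical. I approach along the axis.

Call:
move_arm(steps=[[15,[0,6,0],[0,0,0]],[15,[0,14,0],[0,0,0]],[15,[0,22,0],[0,0,0]],[15,[0,29,0],[0,0,0]],[15,[0,34,0],[0,0,0]],[15,[0,37,0],[0,0,0]],[15,[0,37,0],[0,0,0]],[15,[0,37,0],[0,0,0]]])

```text
time_s: 19.4
ee_pos: [613.7, 50.6, 237.4]
eef_rot: [-1.571, 0.524, -1.635]
force: [-0.5, -0.2, -0.5]
grip_width: 0.272
```

```bash
python3 - <<'E'
from h import *
np.set_printoptions(precision=3,suppress=True)
F=[]
p,r,s=cur();print(p,s['eef_rot'],s['force'])
im,d,c=save('wrist','w12.png');np.save('w12.npy',d)
im2,_,_=save('side','s12.png')
cv2.imwrite('pics/w12z.png',cv2.resize(im[150:250,220:340,::-1],(720,600),interpolation=cv2.INTER_CUBIC))
cv2.imwrite('pics/s12z.png',cv2.resize(im2[110:260,190:340,::-1],(600,600),interpolation=cv2.INTER_CUBIC))
B=np.array([617.897,109.434,134.978]);print(r.inv().apply(B-p),proj(c,B))
for q in ([0.85,108.2,0.7],[0.85-6,108.2,.7],[.85-8,96.2,.7],[.85-12,51.2,.7]): print(proj(c,p+r.apply(q)))
E
```

```text
[613.678  50.585 237.445] [-1.571  0.524 -1.635] [-0.536 -0.242 -0.533]
[  0.196 118.238   0.462] [278.634 209.458]
[278.94  214.668]
[278.931 207.275]
[278.936 210.143]
[278.968 229.83 ]
```

View pics/w12z.png

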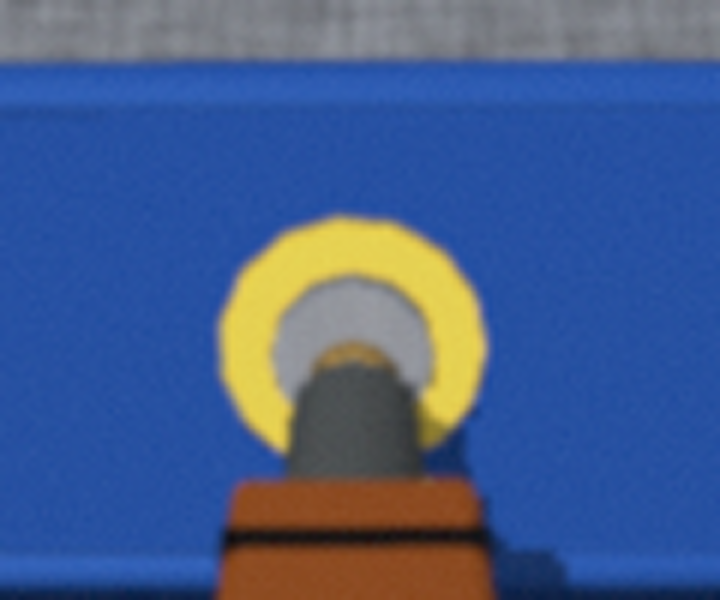

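View pics/s12z.png

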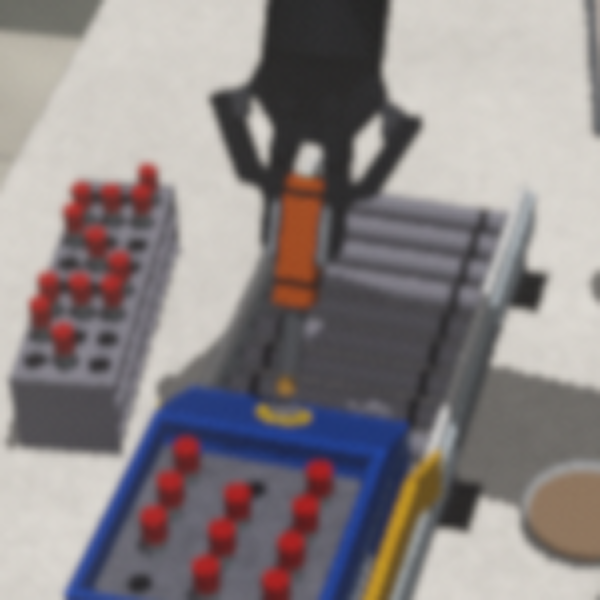

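```bash
cat >> h.py <<'E'
def avg(n=14,cam='side'):
    F=[];T=[];X=[]
    for i in range(n):
        grab_frame(cam);p,r,s=cur();F.append(r.inv().apply(s['force']));T.append(s['wrist_torque']);X.append(p)
    F=np.array(F);return F.mean(0),F.std(0)/n**.5,np.mean(X,0)
E
python3 - <<'E'
from h import *
print(avg())
E
```

```text
(array([ 0.49936214,  0.96612946, -0.06169747]), array([0.13971883, 0.14089132, 0.099164  ]), array([613.61424772,  50.56654441, 237.33295564]))
```

Call:
move_arm(steps=[[15,[-0.3,3,0],[0,0,0]],[15,[-0.5,6,0],[0,0,0]],[15,[-0.5,8,0],[0,0,0]],[15,[-0.5,10,0],[0,0,0]],[15,[-0.5,11,0],[0,0,0]],[15,[-0.5,12,0],[0,0,0]],[15,[-0.5,12,0],[0,0,0]]])

```text
time_s: 20.9
ee_pos: [614.0, 57.0, 227.1]
eef_rot: [-1.571, 0.524, -1.635]
force: [-1.0, -1.1, 2.3]
grip_width: 0.276
```

```bash
python3 - <<'E'
from h import *
print(avg());im,d,c=save('wrist','w13.png')
cv2.imwrite('pics/w13z.png',cv2.resize(im[150:250,220:340,::-1],(720,600),interpolation=cv2.INTER_CUBIC))
print(read_state()['time_s'],read_state()['eef_rot'])
E
```

```text
(array([ 0.69532274, -1.06651916, -1.74507363]), array([0.10418811, 0.10661325, 0.11840993]), array([613.98370894,  57.02390821, 227.15845663]))
21.65 [-1.57128714  0.52412459 -1.63504682]
```

View pics/w13z.png

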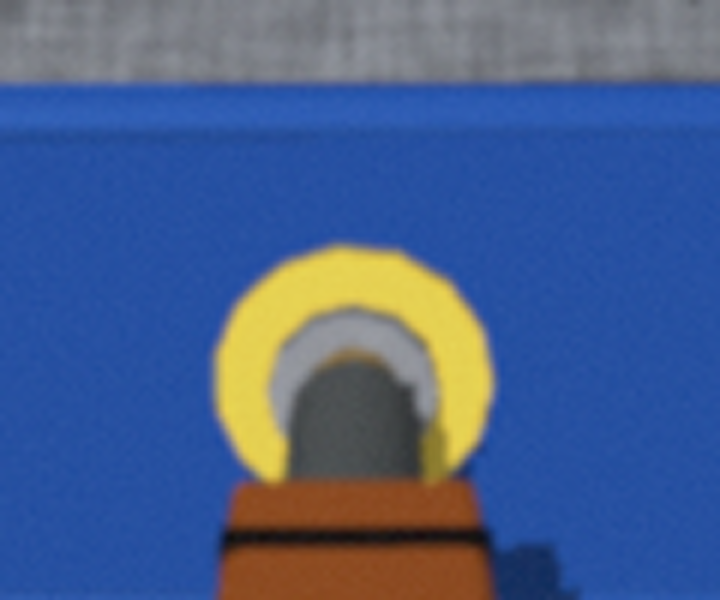

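Call:
move_arm(steps=[[15,[0,1,0],[0,0,0]],[15,[0,2,0],[0,0,0]],[15,[0,2.6,0],[0,0,0]],[15,[0,2.6,0],[0,0,0]]])

```text
time_s: 22.05
ee_pos: [614.1, 58.4, 224.8]
eef_rot: [-1.571, 0.524, -1.635]
force: [-2.2, -1.8, 1.7]
grip_width: 0.276
```

```bash
python3 - <<'E'
from h import *
np.set_printoptions(precision=3,suppress=True)
print(avg(10));im,d,c=save('wrist','w14.png');np.save('w14.npy',d)
cv2.imwrite('pics/w14z.png',cv2.resize(im[150:250,220:340,::-1],(720,600),interpolation=cv2.INTER_CUBIC))
im,_,_=save('top','t14.png');cv2.imwrite('pics/t14z.png',cv2.resize(im[150:270,120:300,::-1],(780,520),interpolation=cv2.INTER_CUBIC))
im,_,_=save('side','s14.png');cv2.imwrite('pics/s14z.png',cv2.resize(im[170:320,180:330,::-1],(600,600),interpolation=cv2.INTER_CUBIC))
p,r,s=cur();print(s);print(p,r.as_matrix()[:,1])
B=np.array([617.897,109.434,134.978]);print(r.inv().apply(B-p))
E
```

```text
(array([ 0.524, -2.505, -1.318]), array([0.163, 0.152, 0.178]), array([614.115,  58.317, 224.918]))
{'time_s': 22.7, 'qpos': array([-0.145,  0.483,  1.412,  0.539,  1.331, -0.234]), 'qvel': array([-0.   ,  0.   , -0.001,  0.001,  0.001, -0.001]), 'joint_torque': array([  0.843, -62.53 , -34.703,   1.546,   0.039,   0.   ]), 'ee_pos': array([614.116,  58.343, 224.889]), 'eef_rot': array([-1.571,  0.524, -1.635]), 'force': array([-0.652, -1.565,  1.783]), 'wrist_torque': array([-0.283,  0.279,  0.104]), 'grip_width': 0.27753872820097053}
[614.116  58.343 224.889] [ 0.032  0.499 -0.866]
[  0.642 103.479   0.535]
```

View pics/w14z.png

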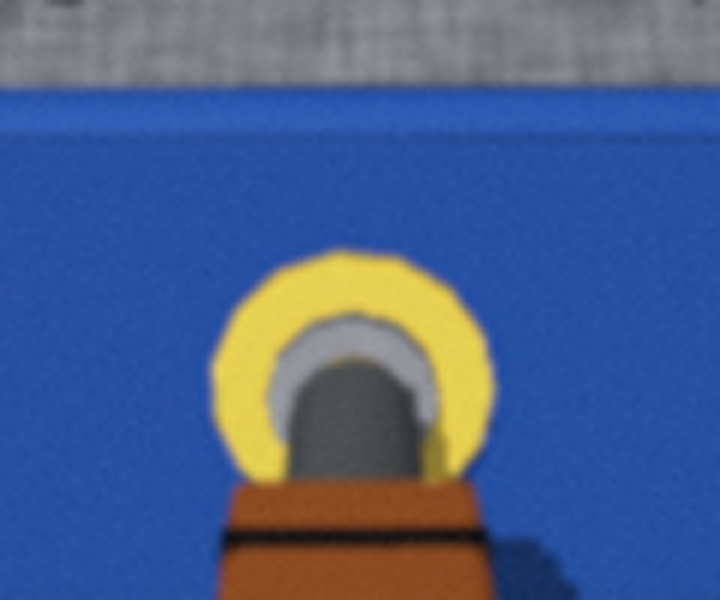

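View pics/s14z.png

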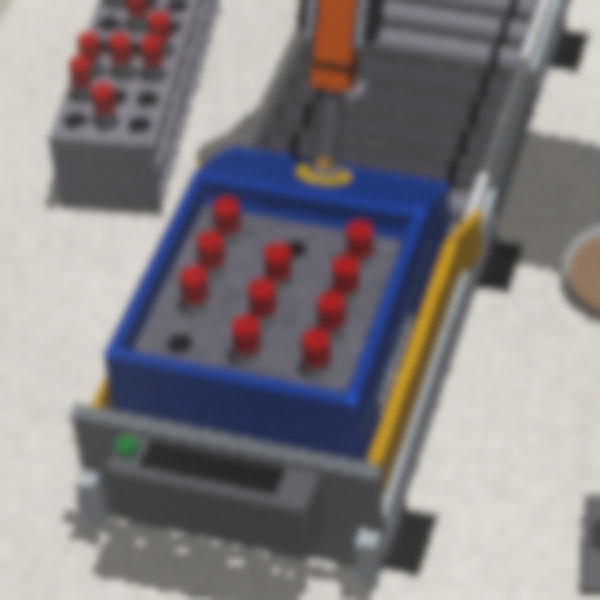

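View pics/t14z.png

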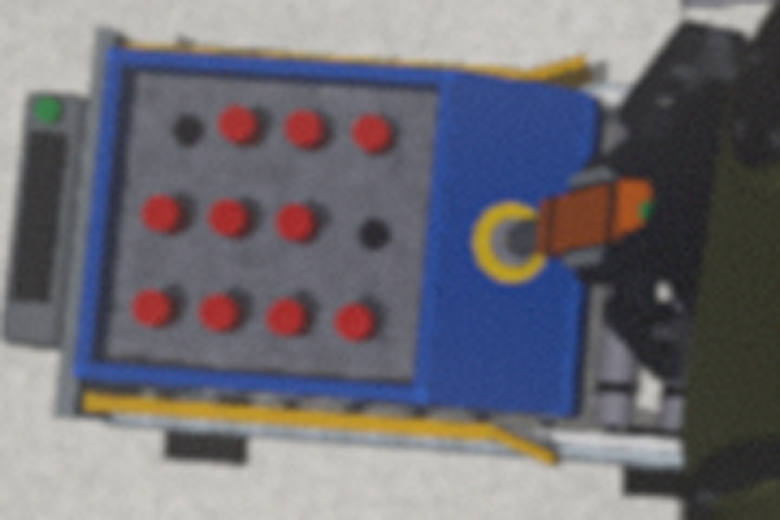

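```bash
python3 - <<'E'
from h import *
np.set_printoptions(precision=2,suppress=True)
c=calibration('top');d=np.load('top0.npy');a=cv2.imread('pics/top0.png').astype(int);b=cv2.imread('pics/t14.png').astype(int)
for t in ['dish','rack']:
    print(t,place_of('top',t)[:1])
for t in ['bottle','dish','rack']: 
    q=place_of('side',t)[:1];print(t,q)
close_job();print(read_state()['time_s'],read_state()['force'])
E
```

```text
dish [{'xy': [274.0, 299.5], 'conf': 0.62}]
rack [{'xy': [323.6, 135.7], 'conf': 0.73}]
bottle [{'xy': [355.5, 180.0], 'conf': 0.91}]
dish [{'xy': [337.3, 238.4], 'conf': 0.91}]
rack [{'xy': [215.3, 197.2], 'conf': 0.68}]
the job is handed in; nothing more can be done
the job is handed in; nothing more can be done
```

I rolled the tote into the bay, drew the wand straight up out of its holster, and handed the job in while holding its tip on the logger button. The clock was at about 23 s of the 56 s allowed. No verdict was reported.

- **Tote:** it ran along the rollers at up to about 70 mm/s and slowed for the end. At the end stop the fingers read about 9.6 N, then held steady at about 4 N, and the last pictures show it up against the stop.
- **Angle:** the panel normal I measured (30.0° tilt, -3.6° yaw) matches the tool axis to within about 0.1°.
- **Centring:** in the last close picture the tip is within about 0.5 mm of the button's middle.
- **Press depth:** geometry gives about 4.7 mm of the 10 mm travel. The rise in force of about 3.5 N gives about 5.7 mm. They differ by 1 mm, but both are near half way.
- **Side force:** a sideways reading of about 1.3 to 1.7 N appeared at contact and I did not explain it. The pictures showed no sliding.
- **Bystanders:** bottle, dish and rack were found within 1 to 6 pixels of where they started. I put that down to detector scatter, and the arm did not go near any of them at their height.

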